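Load the sample into the sloping tube warmer and start it with its key

TASK

Put the blue-capped sample tube from the green rack tip-down, all the way, into the empty well of the sloping tube warmer. Then take the red key from its stand, push it fully into the brass key switch beside the wells and turn it clockwise to its stop to start the warmer; leave the key in the switch. Leave the other tubes and the reagent bottle as they stand, and turn the switch with the key only.

Things in the scene. Friction and masses are not known exactly. Their poses are not given: they have to be found in the camera images.
- sample: Sample tube to load, 117 mm tall, 40 to 75 g: body 29 mm diameter, conical foot widening from 12 mm at the tip to full width over 16 mm; blue cap 35 mm diameter over the top 25 mm. Origin at the centre of its tip, z along the tube to the cap. Starts upright in a rack hole, its tip 54 mm below the rack's top.
- sample_tip (a point): The tip of the sample tube (the body's origin).
- rack: Green block rack, 136 x 136 x 60 mm, fixed, sides along its x and y axes; 4 round holes at x, y = +-34 mm, 54 mm deep. Origin at the centre of its underside. One hole is empty; the sample and tubes tube_a and tube_b stand in the others, in any order, and tops of tubes are 123 mm above the bench.
- tube_a: White-capped tube in the rack, same size as the sample; leave it.
- tube_b: Orange-capped tube in the rack, same size as the sample; leave it.
- warmer: White wedge-shaped tube warmer, fixed: 140 mm deep (x), 270 wide (y), sloping down at 30 degrees from 116 mm high at its -x side to 35 at its +x side. Origin under its centre. On the slope stands an aluminium block, 60 mm tall, with two wells 75 mm apart: the outer (+y) is empty, the inner holds the balance tube. In line with them, 100 mm on to the -y side, is the brass key switch.
- well (a point): Centre of the mouth of the empty well, on the block's top face. z points out of the well, square to the slope (30 degrees from vertical, leaning to the warmer's +x); x points down the slope, y is the warmer's y. The well is 33 mm in diameter and 55 mm deep.
- balance: Yellow-capped balance tube, same size as the sample, already in the inner well with about 62 mm of it standing above the block, tilted 30 degrees; leave it.
- stand: Black key stand, fixed block 70 x 60 x 42 mm; origin at the centre of its underside. The key stands in a slot in the middle of its top, 20 x 12 mm and 36 mm deep.
- key: Key, 106 mm tall, 50 to 100 g, upright in the stand. Origin at the centre of its tip, z up to the bow. Steel blade 18 mm (x) by 10 mm (y), 52 mm long, its last 12 mm tapering to 12 x 4; round collar 26 mm diameter from z = 52 to 58 mm; flat red bow 44 mm wide (x), 12 mm thick (y), from 58 to 106 mm. Looks the same after a half turn about z.
- key_tip (a point): The tip of the key (the body's origin).
- slot (a point): Centre of the mouth of the slot in the brass cylinder of the key switch; turns with it. z points out, square to the slope (30 degrees from vertical). Slot 22 mm along x by 14 mm along y, 41 mm deep: the key's tip rests on its bottom with the collar 11 mm off the cylinder. The cylinder is 68 mm in diameter and stands 41 mm out of the slope.
- switch (a joint): Turn of the key switch's cylinder, rad: 0 off (slot's x pointing down the slope), growing clockwise as seen from above, stop at 1.4 (on). It starts between 0 and 0.35; it takes about 0.1 N m and stays where it is left. The key has about 0.2 rad of play to either side in it and, let go, leans up to 0.17 rad.
- reagent: Amber glass bottle with green cap, 56 mm diameter, 140 mm tall, standing loose on the bench on the warmer's high side; 250 g; origin at the centre of its underside. Leave it.

How it is judged:
By the outcome, as a careful person would: the job done as asked, in the order asked, and still so for the second after the job is handed in, with the robot touching nothing.
It also fails if it takes over 72 s, if anything falls off the work surface, if the arm or the gripper's body presses on something with over 40 N, if the wrist force passes 120 N, or if a joint passes its speed limit or range.

ROBOT

A 6-joint arm with a two-finger parallel gripper is mounted at the origin on the work surface. World frame = base frame: x ahead of the robot, y to its left, z up, the work surface at z = 0. Lengths are in m, angles in rad, forces in N, time in s.
With the tool pointing down it reaches from about 0.35 to 0.975 m from the base axis. Payload 4.9 kg.
Tool frame: the origin (TCP) lies at the very end of the fingers, on their centre line; the grasp point (between the pads) lies 19 mm behind it; z points along the fingers, y is the line along which they close (so a half turn about z gives the same grasp; the last joint's range is limited). The gripper opens to 85 mm and grips with 20 to 120 N. Pads are 22 mm wide; open, the fingers measure 114 mm over their backs; the gripper's body (76 mm by 85 mm) begins 54 mm behind the grasp point. The pads swing forward as they close: fully open they stand 13 mm farther back than shut.
Start: joints at [1.048, 0.053, 1.613, -0, 1.476, -0.119], TCP at [0.246, 0.575, 0.2] pointing down, gripper open.
Joint ranges: [-3.01, 3.01], [-1.01, 2.22], [0.06, 2.58], [-1.02, 4.17], [0.09, 2.62], [-3.14, 3.14]. Speed limits (rad/s): [2.57, 2.57, 3.14, 3.14, 3.14, 3.14].

INTERFACE

Orientations are given as a rotation vector (axis times angle).
In Python, from station import get_obs, get_image, get_calibration, finish_job gives the robot as it stands.
- The arm moves only by the tool servo_tool, never from a script. Its argument "increments" is a list of rows, each a list of 5 numbers: the opening, from 0 (shut) to 1 (fully open), then the shift along the tool's x, y, z in mm, then the turn about the tool's z in degrees. In form: [[jaw, tx, ty, tz, spin], ...]. A call has 1 to 12 rows; each row shifts and turns the commanded pose from where the row before left it, along the tool's axes as they then stand; what a row does not reach is not made up. A row lasts 1/8 s, in which the tool goes at most 62.5 mm and 10.7 degrees, less where a joint would pass 70% of its speed; a pose out of reach is approached as far as the arm can. A call is refused whole if a number of a shift passes 62.5 or a number of a turn 10.7, either way. A call with a gripper value outside its range is refused whole. The fingers move at their own pace and stop on an object; "force" is the grip in N (left out, the last holds). Time passes only in rows, so rows that do not move let the fingers close. It gives the time, the measured TCP pose, the force, the opening and the grip force at its end, in the units of the state.
- get_obs(): the state, without advancing time (a new reading comes with each control period).
- get_image(name): name is "scene" or "top"; returns the picture (420x560x3 uint8, red, green, blue); there is no depth.
- get_calibration(name): a dict with "fx", "fy", "cx", "cy" (pixels), "R" (3x3) and "t" (3): a world point X has camera coordinates R X + t. Camera axes: x right, y down, z forward; pixel columns grow to the right and rows downward; lengths in m; the calibration is good to about 2 mm. A picture is of the moment at which its call begins. get_calibration takes no time and is no camera call.
- finish_job(): hands the job in; it is judged then, once.
The state is a dict: "t": time; "q": joint angles; "dq": joint speeds; "effort": joint torques, N m; "tool_pos": TCP position; "tool_rot": TCP orientation; "contact_force": force on the tool from outside, world axes, zero at the start; "wrist_torque": the same for the moment, N m; "opening": finger opening in m; "grip_force": force on a finger pad.
Only numpy, scipy, OpenCV 4.12 (cv2) and the standard library are available. Lean on these libraries where they do the work, as an engineer would, in place of code of your own. Each camera call takes 0.05 s, during which the arm holds its last target. There are 200 camera calls.

## Working session

There is one attempt and no reset: what is moved stays moved. The work goes in short steps, Python scripts to look and compute and a tool call to move; the robot and the scene stay as the last step left them, time stands still between calls to the robot, and variables do not carry over. Pictures are saved under pics/ and viewed, at most 10 in all, crops included, and the job is handed in when it is done.

Besides the shell and the picture viewer there is one more tool, called by a JSON object that holds its "method" and its "body". servo_tool: Moves the arm, as the interface text tells. Its arguments: {"type":"object","properties":{"increments":{"type":"array"},"force":{"type":"number"}},"required":["increments"]}

```bash
mkdir -p pics; ls
python3 - <<'E'
from station import *
import cv2
o=get_obs();print({k:o[k] for k in('t','tool_pos','tool_rot','opening')})
for n in('scene','top'):
    cv2.imwrite(f'pics/{n}0.png',cv2.resize(get_image(n)[:,:,::-1],(800,600),interpolation=cv2.INTER_CUBIC))
    c=get_calibration(n);print(n,c)
E
```

```text
pics
{'t': 0.0, 'tool_pos': array([0.24525384, 0.57413694, 0.19848238]), 'tool_rot': array([-6.29896939e-01, -3.07716034e+00,  3.01337058e-03]), 'opening': 0.0855061583127036}
scene {'fx': 462.67087935495175, 'fy': 462.67087935495175, 'cx': 272.6638261261764, 'cy': 210.1867240685494, 'R': array([[-0.29217483,  0.9562387 ,  0.01553766],
       [ 0.5404116 ,  0.17848111, -0.82225288],
       [-0.7890432 , -0.23184486, -0.56891017]]), 't': array([ 0.14284626, -0.20568186,  1.5475928 ])}
top {'fx': 544.7831497596558, 'fy': 544.7831497596558, 'cx': 271.9270490028133, 'cy': 206.35747095953383, 'R': array([[-0.01369599, -0.99990068,  0.00332293],
       [-0.9984802 ,  0.01349896, -0.05343288],
       [ 0.05338272, -0.00404969, -0.99856591]]), 't': array([0.01588857, 0.52893479, 1.21608074])}
```

View pics/scene0.png

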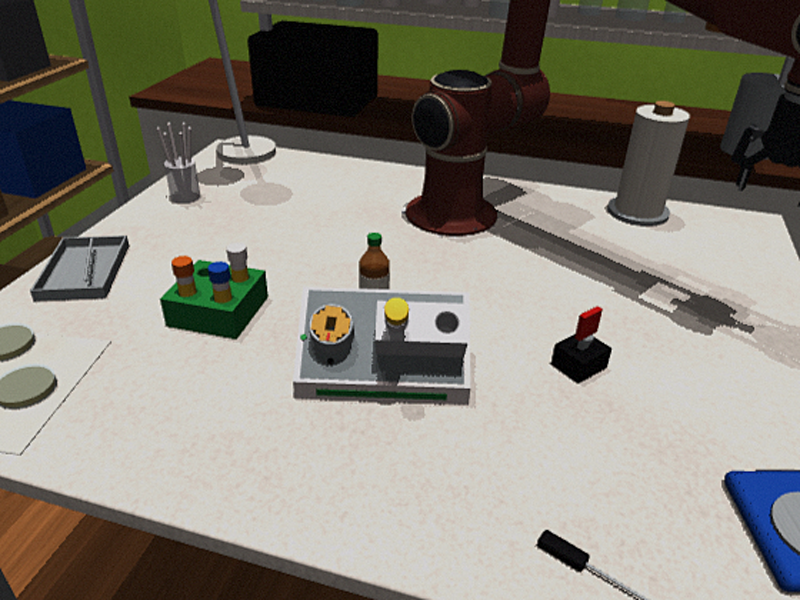

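View pics/top0.png

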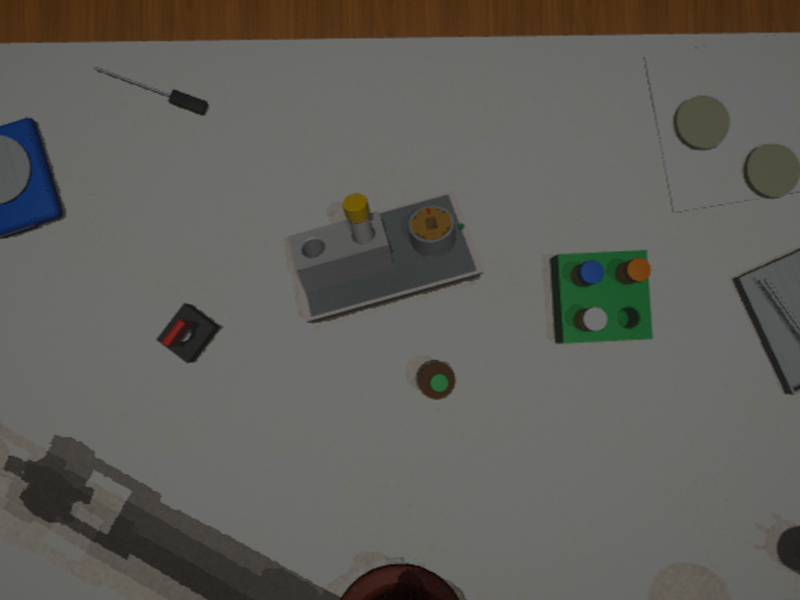

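Run:
```python
from station import *
import cv2,numpy as np
def crop(im,u,v,w,h,s):return cv2.resize(im[v:v+h,u:u+w],None,fx=s,fy=s,interpolation=cv2.INTER_CUBIC)
t=np.mean([get_image('top').astype(float) for _ in range(3)],0); t=np.clip(t*1.6,0,255).astype(np.uint8)[:,:,::-1]
s=np.mean([get_image('scene').astype(float) for _ in range(3)],0).astype(np.uint8)[:,:,::-1]
A=np.zeros((600,800,3),np.uint8)
A[:400,:600]=crop(t,195,130,150,100,4)
A[:200,600:]=crop(t,105,208,50,50,4)
A[400:598,:225]=crop(t,385,172,75,66,3)
cv2.imwrite('pics/a.png',A)
B=np.zeros((600,800,3),np.uint8)
B[:340,:520]=crop(s,205,198,130,85,4)
B[:220,540:780]=crop(s,380,210,60,55,4)
B[360:600,:320]=crop(s,110,165,80,60,4)
cv2.imwrite('pics/b.png',B)
```

```text
(no output)
```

View pics/a.png

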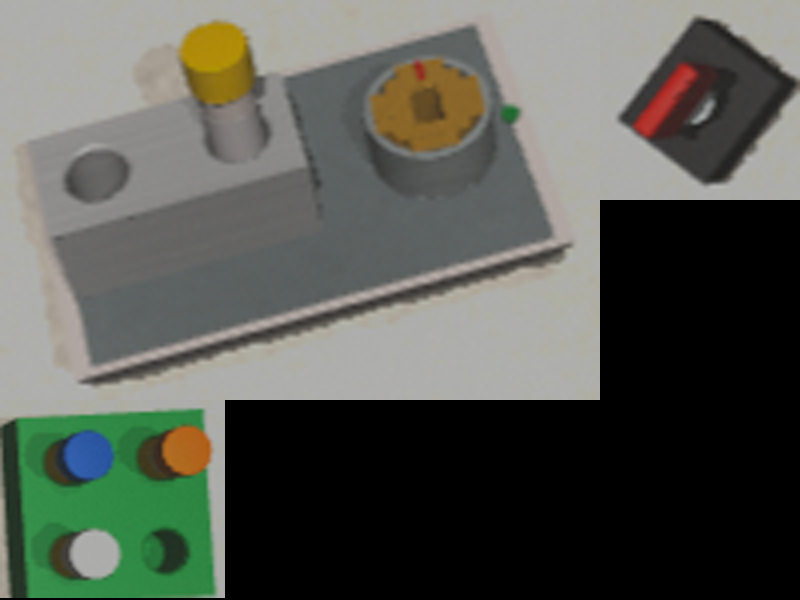

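View pics/b.png

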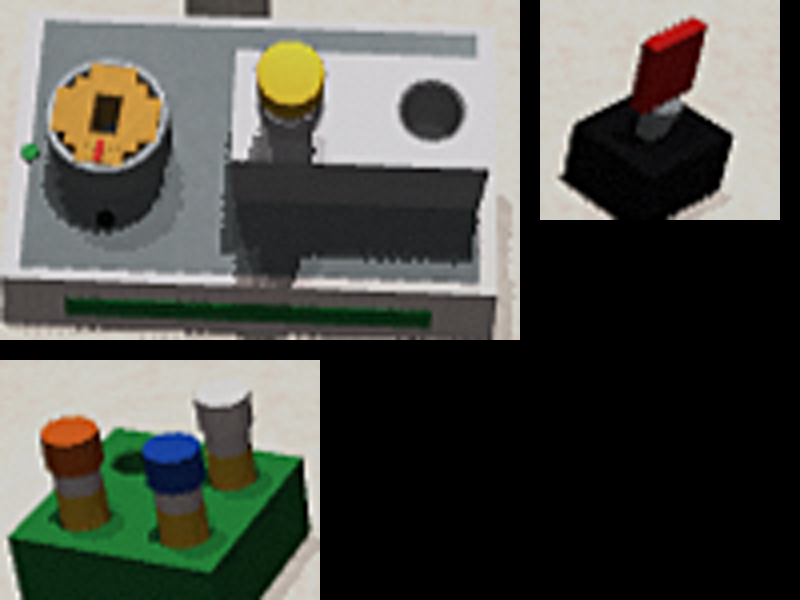

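```bash
cat > h.py <<'E'
from station import *
import numpy as np, cv2
def ray(n,p):
    c=get_calibration(n); d=c['R'].T@np.array([(p[0]-c['cx'])/c['fx'],(p[1]-c['cy'])/c['fy'],1]); return -c['R'].T@c['t'],d/np.linalg.norm(d)
def atz(n,p,z):
    o,d=ray(n,p); return o+d*(z-o[2])/d[2]
def tri(pt,ps):
    o,d=ray('top',pt);q,e=ray('scene',ps)
    s=np.linalg.lstsq(np.c_[d,-e],q-o,rcond=None)[0]
    a,b=o+s[0]*d,q+s[1]*e
    return (a+b)/2,np.linalg.norm(a-b)
def proj(n,X):
    c=get_calibration(n);p=c['R']@X+c['t'];return np.array([c['fx']*p[0]/p[2]+c['cx'],c['fy']*p[1]/p[2]+c['cy']])
def px(p,s,off,org=(0,0)): return [(p[i]-org[i]+.5)/s-.5+off[i] for i in(0,1)]
E
python3 - <<'E'
from h import *
np.set_printoptions(precision=4,suppress=True)
W=lambda p:px(p,4,(195,130)); SW=lambda p:px(p,4,(205,198))
print('well',tri(W((97,174)),SW((432,110))))
print('slot',tri(W((428,104)),SW((107,114))))
print('mark',tri(W((419,70)),SW((99,150))))
print('ycap',tri(W((216,46)),SW((291,74))))
for p in((85,378),(570,243)): print('hi corner',atz('top',W(p),.116))
print('lo corner',atz('top',W((483,20)),.035))
B=lambda p:px(p,3,(385,172),(0,400)); SB=lambda p:px(p,4,(110,165),(0,360))
for n,a,b in(('blue',(88,456),(174,447)),('orange',(185,451),(72,430)),('white',(94,555),(222,394))):
    print(n,atz('top',B(a),.123),atz('scene',SB(b),.123))
K=lambda p:px(p,4,(105,208),(600,0)); SK=lambda p:px(p,4,(380,210),(540,0))
print('bow',tri(K((665,98)),SK((675,36))))
for a in((639,130),(688,67)): print(atz('top',K(a),.112))
for a in((645,46),(704,23)): print(atz('scene',SK(a),.112))
print('stand corners',[atz('top',K(a),.042) for a in((620,118),(706,20),(797,82),(713,183))])
print('bottle',)
E
```

```text
well (array([0.5929, 0.1178, 0.1266]), np.float64(0.0009187196188608103))
slot (array([ 0.6291, -0.0535,  0.1099]), np.float64(0.00215841730211729))
mark (array([ 0.6488, -0.0502,  0.1005]), np.float64(0.000985467409661745))
ycap (array([0.6499, 0.0548, 0.1745]), np.float64(0.0025521337490351207))
hi corner [0.4885 0.1254 0.116 ]
hi corner [ 0.555  -0.1266  0.116 ]
lo corner [ 0.6873 -0.0906  0.035 ]
blue [ 0.5524 -0.2844  0.123 ] [ 0.5551 -0.2802  0.123 ]
orange [ 0.555  -0.3513  0.123 ] [ 0.5571 -0.3479  0.123 ]
white [ 0.4843 -0.2866  0.123 ] [ 0.4897 -0.2829  0.123 ]
bow (array([0.4747, 0.3234, 0.1091]), np.float64(4.3919734694230506e-05))
[0.4583 0.336  0.112 ]
[0.4905 0.3107 0.112 ]
[0.4941 0.3077 0.112 ]
[0.461 0.338 0.112]
stand corners [array([0.4647, 0.3664, 0.042 ]), array([0.518 , 0.3192, 0.042 ]), array([0.4832, 0.2692, 0.042 ]), array([0.4284, 0.3154, 0.042 ])]
bottle
```

```bash
cat >> h.py <<'E'
from scipy.spatial.transform import Rotation as Ro
def go(X,az):
    o=get_obs();R=Ro.from_rotvec(o['tool_rot']).as_matrix()
    a=np.degrees(np.arctan2(R[1,1],R[0,1])); s=(a-az+90)%180-90
    d=R.T@(np.array(X)-o['tool_pos']); 
    print('t',o['t'],'tcp',np.round(o['tool_pos'],4),'az',round(a,1),'q6',round(o['q'][5],2),'open',round(o['opening'],4),'F',np.round(o['contact_force'],1))
    print('shift mm (before spin)',np.round(d*1000,1),'spin',round(s,1)); return d,s
E
python3 - <<'E'
from h import *
go((.5535,-.2825,.25),130)
E
```

```text
t 0.4 tcp [0.2455 0.5746 0.1995] az 66.9 q6 -0.12 open 0.0855 F [-0.3  0.9  0.4]
shift mm (before spin) [-620.  -667.2  -50.3] spin -63.1
```

{"method": "servo_tool", "body": {"increments": [[0.62,-20,-20,-20,0],[0.62,-30,-32,-15,0],[0.62,-30,-32,-15,0],[0.62,-30,-32,0,0],[0.62,-30,-32,0,0],[0.62,-30,-32,0,0],[0.62,-30,-32,0,0],[0.62,-30,-32,0,0],[0.62,-30,-32,0,0],[0.62,-30,-32,0,0],[0.62,-30,-32,0,0],[0.62,-30,-32,0,0]], "force": 20}}

```text
t: 1.9
tool_pos: [0.4216, 0.0938, 0.25]
tool_rot: [0.63, 3.077, 0.0]
contact_force: [0.2, -0.9, -0.4]
opening: 0.0526
grip_force: 0.0
```

{"method": "servo_tool", "body": {"increments": [[0.62,-30,-32,0,0],[0.62,-30,-32,0,0],[0.62,-30,-32,0,0],[0.62,-30,-32,0,0],[0.62,-30,-32,0,0],[0.62,-30,-35,0,0],[0.62,-30,-35,0,0],[0.62,-30,-35,0,0],[0.62,-15,-15,0,0],[0.62,0,0,0,0],[0.62,0,0,0,0]]}}

```text
t: 3.28
tool_pos: [0.5456, -0.2614, 0.2498]
tool_rot: [-0.628, -3.078, -0.001]
contact_force: [0.6, 0.9, -0.2]
opening: 0.0531
grip_force: 0.0
```

{"method": "servo_tool", "body": {"increments": [[0.62,0,0,0,-10],[0.62,0,0,0,-10],[0.62,0,0,0,-10],[0.62,0,0,0,-10],[0.62,0,0,0,-10],[0.62,0,0,0,-10],[0.62,0,0,0,-3],[0.62,0,0,0,0]]}}

```text
t: 4.28
tool_pos: [0.5457, -0.2612, 0.2501]
tool_rot: [-1.072, 2.953, -0.0]
contact_force: [-1.0, -0.3, 0.1]
opening: 0.0528
grip_force: 0.0
```

Run:
```python
from h import *
go((.5535,-.2825,.16),130)
```

```text
t 4.275 tcp [ 0.5457 -0.2612  0.2501] az 129.9 q6 -2.84 open 0.0528 F [-1.  -0.3  0.1]
shift mm (before spin) [  7.7 -21.3  90.1] spin -0.1
```

{"method": "servo_tool", "body": {"increments": [[0.62,4,-11,40,0],[0.62,4,-10,40,0],[0.62,0,0,15,0],[0.62,0,0,20,0],[0.62,0,0,20,0],[0.62,0,0,20,0],[0.62,0,0,6,0],[0.62,0,0,0,0],[0.3,0,0,0,0],[0.3,0,0,0,0],[0.3,0,0,0,0],[0.3,0,0,0,0]], "force": 25}}

```text
t: 5.78
tool_pos: [0.554, -0.2845, 0.0904]
tool_rot: [-1.07, 2.952, -0.004]
contact_force: [0.9, 0.7, 6.0]
opening: 0.0255
grip_force: 4.0
```

{"method": "servo_tool", "body": {"increments": [[0.3,0,0,0,0],[0.3,0,0,-20,0],[0.3,0,0,-20,0],[0.3,0,0,-30,0],[0.3,0,0,-30,0],[0.3,0,0,-30,0],[0.3,0,0,-30,0],[0.3,0,0,0,0],[0.3,0,0,0,0]]}}

```text
t: 6.9
tool_pos: [0.5527, -0.2836, 0.2481]
tool_rot: [1.071, -2.953, -0.001]
contact_force: [-0.6, 0.0, -1.1]
opening: 0.0254
grip_force: 0.0
```

Run:
```python
from h import *
go((.592,.118,.25),105)
t=np.clip(get_image('top')*1.6,0,255).astype(np.uint8)[:,:,::-1]; s=get_image('scene')[:,:,::-1]
p=np.r_[get_obs()['tool_pos']];print(p)
A=np.zeros((600,800,3),np.uint8)
for k,(im,n) in enumerate(((t,'top'),(s,'scene'))):
    c=proj(n,p-[0,0,.02]).astype(int);u,v=max(c[0]-50,0),c[1]-75;print(n,u,v,c)
    A[:600,400*k:400*k+400]=cv2.resize(im[v:v+150,u:u+100],(400,600),interpolation=cv2.INTER_CUBIC)
cv2.imwrite('pics/c.png',A)
```

```text
t 6.9 tcp [ 0.5527 -0.2836  0.2481] az 129.9 q6 -2.86 open 0.0254 F [-0.6  0.  -1.1]
shift mm (before spin) [-287.6  283.    -1.7] spin 24.9
[ 0.55226834 -0.28330316  0.24673506]
top 378 110 [428 185]
scene 96 71 [146 146]
```

View pics/c.png

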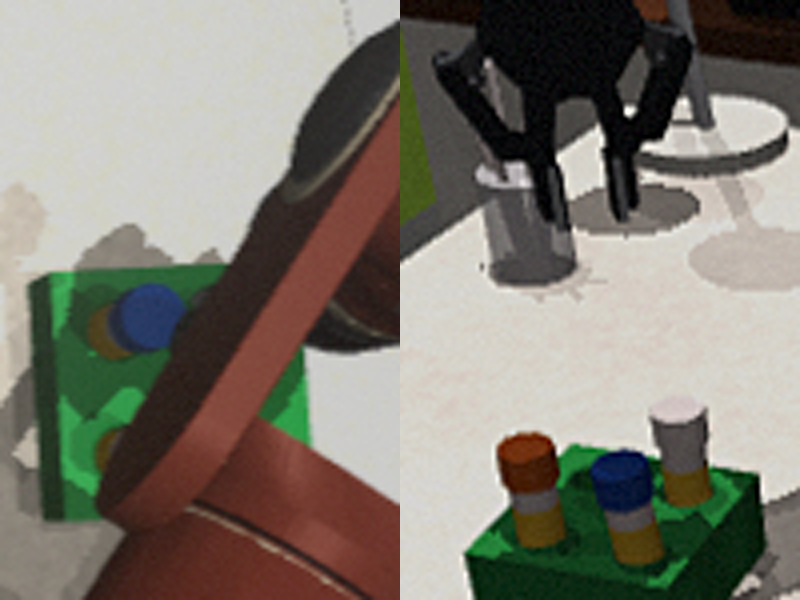

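Run:
```python
from h import *
np.set_printoptions(precision=4,suppress=True)
print('start tcp px in 800 pics', proj('scene',np.array([.2455,.574,.199]))*1.4286, proj('top',np.array([.2455,.574,.199]))*1.4286)
o=get_obs();print(o['q'],o['tool_rot'])
p=o['tool_pos'];print(proj('scene',p),proj('top',p))
```

```text
start tcp px in 800 pics [761.3662 220.1922] [-36.0005 507.4529]
[-0.5938  0.0213  1.5672 -0.      1.5562 -2.8603] [ 1.0703 -2.9517 -0.0039]
[145.2641 138.5104] [431.18   184.8444]
```

Run:
```python
from h import *
s=np.mean([get_image('scene').astype(float) for _ in range(3)],0).astype(np.uint8)[:,:,::-1]
p=get_obs()['tool_pos'];u,v=75,40
A=cv2.resize(s[v:v+120,u:u+130],None,fx=5,fy=5,interpolation=cv2.INTER_CUBIC)
for dz in(0,.019,.073):
    c=(proj('scene',p+[0,0,dz])-[u,v])*5; cv2.circle(A,tuple(int(i) for i in c),4,(0,0,255),-1);print(c)
cv2.imwrite('pics/d.png',A)
```

```text
[350.66978844 491.90151838]
[344.61731803 452.89228384]
[326.69774678 337.39750047]
```

View pics/d.png

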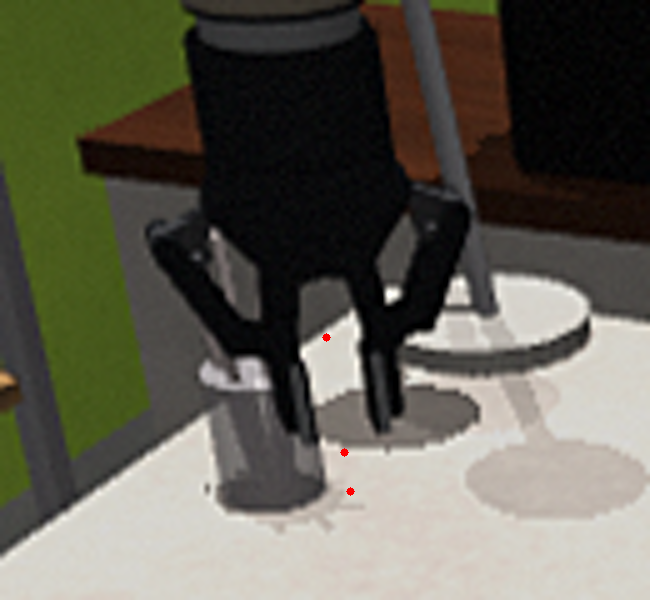

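{"method": "servo_tool", "body": {"increments": [[0.3,-33,-28,0,0],[0.3,-33,-28,0,0],[0.3,-33,-28,20,0],[0.3,0,0,50,0],[0.3,0,0,50,0],[0.3,0,0,50,0],[0.3,0,0,30,0],[0.3,0,0,10,0],[0.3,0,0,10,0],[0.3,0,0,8,0],[0.3,0,0,0,0]]}}

```text
t: 8.52
tool_pos: [0.683, -0.2849, 0.021]
tool_rot: [-1.071, 2.953, -0.0]
contact_force: [-0.2, 0.7, 0.2]
opening: 0.0259
grip_force: 0.0
```

Run:
```python
from h import *
s=np.mean([get_image('scene').astype(float) for _ in range(3)],0).astype(np.uint8)[:,:,::-1]
t=np.clip(get_image('top')*1.6,0,255).astype(np.uint8)[:,:,::-1]
o=get_obs();p=o['tool_pos'];print(p,o['contact_force'],o['wrist_torque'])
A=np.zeros((600,800,3),np.uint8)
for k,(im,n) in enumerate(((t,'top'),(s,'scene'))):
    c=proj(n,p);u,v=(c-[40,80]).astype(int)
    B=cv2.resize(im[v:v+120,u:u+80],None,fx=5,fy=5,interpolation=cv2.INTER_CUBIC)
    c=tuple(((c-[u,v])*5).astype(int));cv2.circle(B,c,4,(0,0,255),-1);A[:,400*k:400*k+400]=B
cv2.imwrite('pics/e.png',A)
```

```text
[ 0.68346965 -0.28510959  0.02178781] [ 0.64493691 -0.10913238  0.45007218] [-0.02518198 -0.04446074 -0.02319696]
```

View pics/e.png

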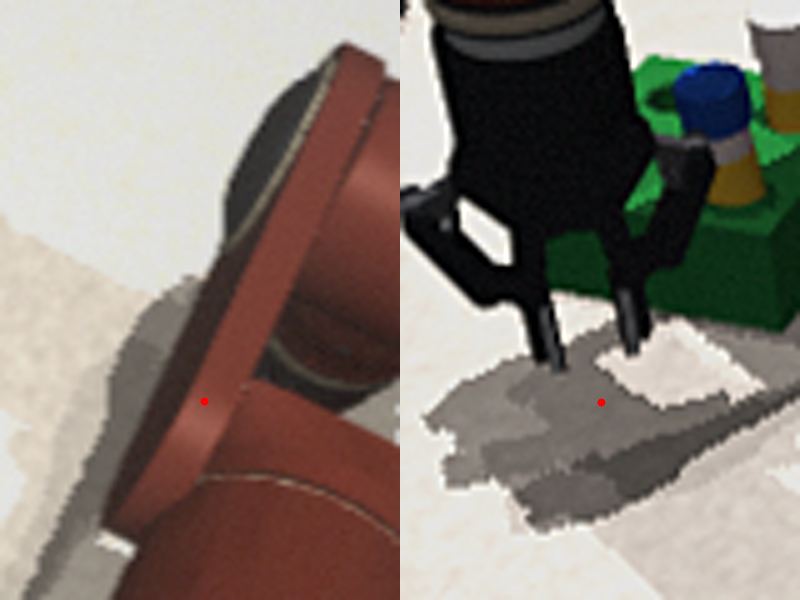

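{"method": "servo_tool", "body": {"increments": [[0.3,0,0,8,0],[0.3,0,0,6,0],[0.3,0,0,4,0],[0.3,0,0,0,0]]}}

```text
t: 9.22
tool_pos: [0.6824, -0.2846, 0.0018]
tool_rot: [1.071, -2.953, -0.002]
contact_force: [-0.2, 0.8, 0.5]
opening: 0.0257
grip_force: 0.0
```

{"method": "servo_tool", "body": {"increments": [[0.3,0,0,4,0],[0.3,0,0,4,0],[0.3,0,0,0,0]]}}

```text
t: 9.6
tool_pos: [0.6825, -0.2846, -0.0059]
tool_rot: [1.071, -2.953, -0.001]
contact_force: [-0.1, 0.4, -0.1]
opening: 0.0255
grip_force: 0.0
```

{"method": "servo_tool", "body": {"increments": [[0.3,0,0,4,0],[0.3,0,0,3,0],[0.3,0,0,0,0]]}}

```text
t: 9.98
tool_pos: [0.6826, -0.2846, -0.0128]
tool_rot: [1.071, -2.953, -0.001]
contact_force: [0.2, -0.7, 0.3]
opening: 0.0255
grip_force: 0.0
```

{"method": "servo_tool", "body": {"increments": [[0.3,0,0,3,0],[0.3,0,0,3,0],[0.3,0,0,0,0]]}}

```text
t: 10.35
tool_pos: [0.6825, -0.2847, -0.0189]
tool_rot: [1.071, -2.953, -0.001]
contact_force: [-0.4, 0.6, -0.0]
opening: 0.0255
grip_force: 0.0
```

{"method": "servo_tool", "body": {"increments": [[0.3,0,0,3,0],[0.3,0,0,2,0],[0.3,0,0,0,0]]}}

```text
t: 10.72
tool_pos: [0.6827, -0.2847, -0.0237]
tool_rot: [1.071, -2.953, -0.001]
contact_force: [0.3, 0.6, -0.3]
opening: 0.0254
grip_force: 0.0
```

{"method": "servo_tool", "body": {"increments": [[0.3,0,0,2,0],[0.3,0,0,2,0],[0.3,0,0,2,0],[0.3,0,0,0,0]]}}

```text
t: 11.22
tool_pos: [0.6826, -0.2847, -0.0297]
tool_rot: [1.071, -2.953, -0.001]
contact_force: [0.6, -0.4, 0.4]
opening: 0.0256
grip_force: 0.0
```

Run:
```python
from h import *
s=np.mean([get_image('scene').astype(float) for _ in range(3)],0)
p=get_obs()['tool_pos']
for z in(-.03,0,.02,.04): print(z,proj('scene',np.r_[p[:2],z]))
c=proj('scene',np.r_[p[:2],0]).astype(int);u,v=c-[30,50]
g=s.max(2)[v:v+70,u:u+60]
for r in range(70): print(v+r,''.join('#' if x<50 else '+' if x<90 else '.' for x in g[r])) if r>15 else 0
print(u)
```

```text
-0.03 [133.02985724 268.32526847]
0 [131.0131643 258.629648 ]
0.02 [129.63273877 251.99299955]
0.04 [128.22245327 245.21279387]
224 ...#########################################################
225 ..+#######################################+#################
226 .#####################################################+#####
227 #######################################+##+#################
228 #######################################+###################+
229 #######################################+#+##################
230 ####...################################+####################
231 ####....+###################################################
232 ####......###########################++++###########++++##+#
233 ####+......##########################..++###################
234 #++##........########################...+###################
235 #+.##.........############+..++######+..+#########++++++####
236 ######.........#########.......+#################+....++++++
237 #######........######+..........#################..........+
238 ########.......######...........#################.........
[... 1841 characters left out ...]
..............++++++++++++++++................
268 ..............................++++++++++++..................
269 ..............................++++++++++....................
270 .............................++++++++++.....................
271 ...............................+++++........................
272 ................................++..........................
273 ...............................++...........................
274 .........................+...+..............................
275 ............................................................
276 ............................................................
277 ............................................................
101
```

{"method": "servo_tool", "body": {"increments": [[0.3,0,0,2,0],[0.3,0,0,1,0],[0.3,0,0,0,0]]}}

```text
t: 11.75
tool_pos: [0.6831, -0.285, -0.0317]
tool_rot: [-1.071, 2.953, -0.0]
contact_force: [-1.1, 0.1, 3.2]
opening: 0.0259
grip_force: 1.9
```

{"method": "servo_tool", "body": {"increments": [[0.62,0,0,-40,0],[0.62,0,0,-50,0],[0.62,0,0,-55,0],[0.62,0,0,-20,0],[0.62,33,28,0,0],[0.62,33,28,0,0],[0.62,33,27,0,0],[0.62,0,0,0,0]]}}

```text
t: 12.75
tool_pos: [0.5505, -0.2837, 0.1302]
tool_rot: [1.068, -2.952, -0.005]
contact_force: [-0.8, 0.5, -0.4]
opening: 0.0531
grip_force: 0.0
```

Run:
```python
from h import *
go((.5535,-.2825,.060),130)
```

```text
t 12.75 tcp [ 0.5505 -0.2837  0.1302] az 129.8 q6 -2.86 open 0.0531 F [-0.8  0.5 -0.4]
shift mm (before spin) [-3.2 -1.2 70.2] spin -0.2
```

{"method": "servo_tool", "body": {"increments": [[0.62,-3,-1,15,0],[0.62,0,0,15,0],[0.62,0,0,20,0],[0.62,0,0,15,0],[0.62,0,0,5,0],[0.62,0,0,0,0]]}}

```text
t: 13.5
tool_pos: [0.5565, -0.2833, 0.0622]
tool_rot: [1.071, -2.953, -0.001]
contact_force: [0.1, -0.0, 0.5]
opening: 0.0531
grip_force: 0.0
```

{"method": "servo_tool", "body": {"increments": [[0.2,0,0,0,0],[0.2,0,0,0,0],[0.2,0,0,0,0],[0.2,0,0,0,0],[0.2,0,0,0,0]], "force": 25}}

```text
t: 14.12
tool_pos: [0.5572, -0.2839, 0.0637]
tool_rot: [-1.071, 2.952, -0.002]
contact_force: [0.2, 0.1, 5.8]
opening: 0.0346
grip_force: 25.2
```

{"method": "servo_tool", "body": {"increments": [[0.2,0,0,-10,0],[0.2,0,0,-25,0],[0.2,0,0,-40,0],[0.2,0,0,-40,0],[0.2,0,0,-40,0],[0.2,0,0,-40,0],[0.2,0,0,0,8],[0.2,0,0,0,9],[0.2,0,0,0,8],[0.2,0,0,0,0]]}}

```text
t: 15.38
tool_pos: [0.5562, -0.2831, 0.2572]
tool_rot: [0.409, -3.114, -0.002]
contact_force: [-0.9, 0.2, -1.1]
opening: 0.0346
grip_force: 25.6
```

Run:
```python
from h import *
go((.593,.118,.260),105)
```

```text
t 15.375 tcp [ 0.5562 -0.2831  0.2572] az 105.0 q6 -2.42 open 0.0346 F [-0.9  0.2 -1.1]
shift mm (before spin) [-139.1  378.    -2.5] spin -0.0
```

{"method": "servo_tool", "body": {"increments": [[0.2,-7,18,0,0],[0.2,-14,36,0,0],[0.2,-14,38,0,0],[0.2,-14,38,0,0],[0.2,-14,38,0,0],[0.2,-14,38,0,0],[0.2,-14,38,0,0],[0.2,-14,38,0,0],[0.2,-14,38,0,0],[0.2,-14,38,0,0],[0.2,-6,20,0,0],[0.2,0,0,0,0]]}}

```text
t: 16.88
tool_pos: [0.5935, 0.1189, 0.2576]
tool_rot: [0.411, -3.114, 0.001]
contact_force: [-0.5, -1.2, -1.1]
opening: 0.0342
grip_force: 25.6
```

Run:
```python
from h import *
d,s=go((.593,.118,.260),105)
im=np.mean([get_image('scene').astype(float) for _ in range(3)],0)
tt=np.mean([get_image('top').astype(float) for _ in range(3)],0)
p=get_obs()['tool_pos']
print('cap top pred',proj('scene',p+[0,0,.0593]),'tip pred',proj('scene',p-[0,0,.0577]))
A=np.zeros((600,800,3),np.uint8)
for k,(i,n,g) in enumerate(((tt,'top',1.6),(im,'scene',1.3))):
    c=proj(n,p);u,v=(c-[40,40]).astype(int);print(n,u,v)
    A[:,400*k:400*k+400]=cv2.resize(np.clip(i*g,0,255).astype(np.uint8)[v:v+120,u:u+80,::-1],None,fx=5,fy=5,interpolation=cv2.INTER_CUBIC)
cv2.imwrite('pics/f.png',A)
```

```text
t 16.875 tcp [0.5935 0.1189 0.2576] az 105.0 q6 -1.76 open 0.0342 F [-0.5 -1.2 -1.1]
shift mm (before spin) [ 0.7 -0.7 -2.4] spin 0.0
cap top pred [318.10442478 144.06991993] tip pred [313.98329546 196.21285959]
top 172 124
scene 275 131
```

View pics/f.png

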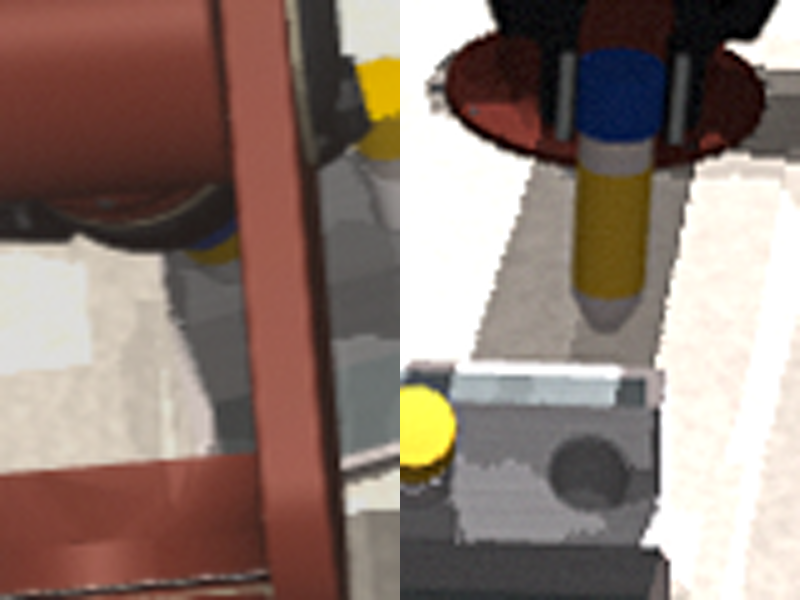

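Run:
```python
from h import *
np.set_printoptions(precision=4,suppress=True)
R=Ro.from_rotvec(get_obs()['tool_rot']).as_matrix()
a=atz('scene',(315.8,197.2),.200);b=atz('scene',(312.8,225.3),.127)
t=atz('top',px((97,174),4,(195,130)),.127)
print('tip',a,'well scene',b,'well top',t,'diff tool',(R.T@(b-a))*1000)
```

```text
tip [0.5964 0.1208 0.2   ] well scene [0.5938 0.1188 0.127 ] well top [0.593  0.1173 0.127 ] diff tool [ 3.0665 -1.2085 73.0004]
```

{"method": "servo_tool", "body": {"increments": [[0.2,0,-2,30,0],[0.2,0,0,30,0],[0.2,0,0,10,0],[0.2,0,0,5,0],[0.2,0,0,5,0],[0.2,0,0,0,0],[0.2,0,0,0,0]]}}

```text
t: 18.05
tool_pos: [0.5953, 0.1158, 0.1787]
tool_rot: [-0.406, 3.113, -0.0]
contact_force: [1.1, 1.1, 0.4]
opening: 0.0341
grip_force: 25.5
```

{"method": "servo_tool", "body": {"increments": [[0.2,1,0,4,0],[0.2,1,0,4,0],[0.2,0,0,2,0],[0.2,0,0,0,0]]}}

```text
t: 18.55
tool_pos: [0.5923, 0.1153, 0.1671]
tool_rot: [0.406, -3.115, -0.001]
contact_force: [2.2, 2.4, -1.4]
opening: 0.0345
grip_force: 25.0
```

{"method": "servo_tool", "body": {"increments": [[0.2,-4,0,0.2,0],[0.2,-4,0,0.4,0],[0.2,-4,0,0.6,0],[0.2,-5,0,0.9,0],[0.2,-5,0,0.9,0],[0.2,0,0,0,0]], "force": 20}}

```text
t: 19.3
tool_pos: [0.6144, 0.1211, 0.165]
tool_rot: [-0.406, 3.115, 0.001]
contact_force: [-2.1, 1.5, 3.4]
opening: 0.0344
grip_force: 26.2
```

{"method": "servo_tool", "body": {"increments": [[0.2,-4,0,1.3,0],[0.2,-4,0,1.5,0],[0.2,-4,0,2,0],[0.2,-4,0,2,0],[0.2,-4,0,2.5,0],[0.2,0,0,0,0]]}}

```text
t: 20.05
tool_pos: [0.6329, 0.1257, 0.1541]
tool_rot: [0.406, -3.114, 0.001]
contact_force: [-2.1, 0.5, 0.2]
opening: 0.0343
grip_force: 25.2
```

Run:
```python
from h import *
o=get_obs();print(o['contact_force'],o['wrist_torque'])
s=np.mean([get_image('scene').astype(float) for _ in range(3)],0)
p=o['tool_pos'];c=proj('scene',p);u,v=(c-[50,50]).astype(int);print(u,v)
A=cv2.resize(np.clip(s*1.4,0,255).astype(np.uint8)[v:v+100,u:u+100,::-1],None,fx=6,fy=6,interpolation=cv2.INTER_CUBIC)
cv2.imwrite('pics/g.png',A)
```

```text
[-2.0998363   0.47683305  0.17569842] [ 0.26392074  0.38109696 -0.05476322]
262 176
```

View pics/g.png

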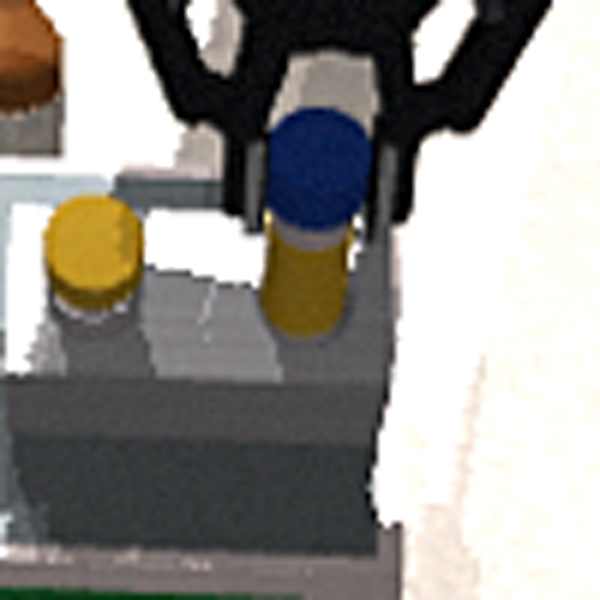

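The picture shows the blue-capped tube in the well at about (305,330), tilted parallel to the yellow-capped balance tube. I'm pushing it in along the well's axis.

{"method": "servo_tool", "body": {"increments": [[0.2,2,0,3.5,0],[0.2,2,0,3.5,0],[0.2,2,0,3.5,0],[0.2,2,0,3.5,0],[0.2,0,0,0,0]]}}

```text
t: 20.82
tool_pos: [0.6249, 0.1237, 0.1407]
tool_rot: [0.406, -3.114, 0.0]
contact_force: [-2.7, -0.1, 0.0]
opening: 0.0342
grip_force: 25.2
```

{"method": "servo_tool", "body": {"increments": [[0.2,2,0,3.5,0],[0.2,2,0,3.5,0],[0.2,2,0,3.5,0],[0.2,0,0,0,0]]}}

```text
t: 21.32
tool_pos: [0.6198, 0.1228, 0.131]
tool_rot: [-0.406, 3.114, 0.001]
contact_force: [0.4, 3.0, 0.9]
opening: 0.0343
grip_force: 25.3
```

{"method": "servo_tool", "body": {"increments": [[0.2,2,0,3.5,0],[0.2,1,0,1.75,0],[0.2,1,0,1.75,0],[0.2,0,0,0,0]]}}

```text
t: 21.82
tool_pos: [0.6185, 0.1226, 0.1268]
tool_rot: [-0.405, 3.108, 0.003]
contact_force: [3.5, 6.4, 6.3]
opening: 0.0341
grip_force: 25.9
```

{"method": "servo_tool", "body": {"increments": [[0.2,1,-0.5,1.75,0],[0.2,1,-0.5,1.75,0],[0.2,0,0,0,0]]}}

```text
t: 22.2
tool_pos: [0.6183, 0.1219, 0.1246]
tool_rot: [-0.405, 3.104, 0.005]
contact_force: [6.6, 6.9, 7.5]
opening: 0.0346
grip_force: 26.8
```

{"method": "servo_tool", "body": {"increments": [[0.6,0,0,0,0],[0.6,0,0,0,0],[0.6,0,0,0,0],[0.6,0,0,-15,0],[0.6,0,0,-30,0],[0.6,0,0,-30,0],[0.2,0,0,-5,0],[0.2,0,0,0,0]]}}

```text
t: 23.2
tool_pos: [0.6141, 0.1197, 0.2005]
tool_rot: [-0.406, 3.115, -0.0]
contact_force: [-0.5, -0.0, -1.0]
opening: 0.0172
grip_force: 0.0
```

Run:
```python
from h import *
np.set_printoptions(precision=4,suppress=True)
s=np.mean([get_image('scene').astype(float) for _ in range(3)],0).astype(np.uint8)
hsv=cv2.cvtColor(s,cv2.COLOR_RGB2HSV)
def blob(lo,hi,name):
    m=cv2.inRange(hsv,lo,hi);m[:190]=0;m[265:]=0;m[:,:240]=0;m[:,350:]=0
    n,l,st,ce=cv2.connectedComponentsWithStats(m)
    for k in range(1,n):
        if st[k,4]>60: print(name,st[k],ce[k])
blob((100,100,40),(130,255,255),'blue');blob((20,120,60),(34,255,255),'yellow')
go((.61,.12,.12),105)
# expected: cap-top centres at M + 62 mm n ; yellow at -75 y
y=np.radians(15);X=np.array([np.cos(y),np.sin(y),0]);Y=np.array([-np.sin(y),np.cos(y),0]);n=.5*X+np.r_[0,0,.866]
M=np.array([.593,.1185,.127])
for a in(62,49.5): print(a,proj('scene',M+a/1000*n),proj('scene',M+a/1000*n-.075*Y))
```

```text
blue [305 209  17  20 257] [313.2451 218.0389]
yellow [269 208  17  20 243] [277.214  216.9012]
t 23.35 tcp [0.6131 0.1197 0.1984] az 104.9 q6 -1.76 open 0.0171 F [ 0.2 -0.4 -0.3]
shift mm (before spin) [ 2.7  1.1 78.4] spin -0.1
62 [315.0443 212.6763] [277.5065 211.4526]
49.5 [314.5566 215.2928] [277.4723 214.0797]
```

{"method": "servo_tool", "body": {"increments": [[0,-6,0,15,0],[0,-3,0,15,0],[0,0,0,8,0],[0,0,0,5,0],[0,0,0,3,0],[0,0,0,0,0]]}}

```text
t: 24.1
tool_pos: [0.6232, 0.1221, 0.1551]
tool_rot: [-0.406, 3.114, -0.0]
contact_force: [0.5, -0.1, 1.1]
opening: -0.0002
grip_force: 0.2
```

{"method": "servo_tool", "body": {"increments": [[0,0,0,2,0],[0,0,0,2,0],[0,0,0,2,0],[0,0,0,0,0]]}}

```text
t: 24.6
tool_pos: [0.6251, 0.1226, 0.1532]
tool_rot: [-0.406, 3.109, 0.0]
contact_force: [-1.1, 0.3, 11.6]
opening: -0.0002
grip_force: 6.2
```

{"method": "servo_tool", "body": {"increments": [[0,0,0,2,0],[0,0,0,2,0],[0,0,0,0,0]]}}

```text
t: 24.98
tool_pos: [0.6261, 0.1229, 0.1524]
tool_rot: [-0.406, 3.106, 0.001]
contact_force: [-5.5, 1.0, 21.4]
opening: -0.0
grip_force: 10.8
```

{"method": "servo_tool", "body": {"increments": [[0.4,0,0,-20,0],[0.4,0,0,-40,0],[0.4,0,0,0,10],[0.4,0,0,0,10],[0.4,0,0,0,10],[0.4,0,0,0,10],[0.4,0,0,0,10],[0.4,0,0,0,6],[0.4,0,0,0,0]]}}

```text
t: 26.1
tool_pos: [0.6226, 0.1221, 0.2041]
tool_rot: [-1.102, -2.941, 0.001]
contact_force: [0.4, -0.1, -0.8]
opening: 0.0342
grip_force: 0.0
```

Run:
```python
from h import *
go((.4745,.321,.12),49)
```

```text
t 26.1 tcp [0.6226 0.1221 0.2041] az 48.9 q6 -0.78 open 0.0342 F [ 0.4 -0.1 -0.8]
shift mm (before spin) [242.3  52.8  84.2] spin -0.1
```

{"method": "servo_tool", "body": {"increments": [[0.4,20,4,0,0],[0.4,40,9,0,0],[0.4,40,9,14,0],[0.4,40,9,20,0],[0.4,40,9,20,0],[0.4,40,9,20,0],[0.4,22,4,10,0],[0.4,0,0,0,0]]}}

```text
t: 27.1
tool_pos: [0.4728, 0.3224, 0.1192]
tool_rot: [-1.097, -2.942, 0.003]
contact_force: [-0.0, -0.4, 0.1]
opening: 0.0343
grip_force: 0.0
```

Run:
```python
from h import *
go((.4745,.321,.043),49)
t=np.mean([get_image('top').astype(float) for _ in range(3)],0)
s=np.mean([get_image('scene').astype(float) for _ in range(3)],0)
for n,i in(('top',t),('scene',s)):
    m=(i[:,:,0]>60)&(i[:,:,1]<.3*i[:,:,0])&(i[:,:,2]<.3*i[:,:,0]); m[:200]=0;m[265:]=0
    if n=='top': m[:,160:]=0
    else: m[:,:380]=0;m[:,440:]=0
    v,u=np.nonzero(m);print(n,len(u),u.mean() if len(u) else 0,v.mean() if len(u) else 0)
```

```text
t 27.1 tcp [0.4728 0.3224 0.1192] az 49.1 q6 -0.39 open 0.0343 F [-0.  -0.4  0.1]
shift mm (before spin) [-2.3  0.2 76.2] spin 0.1
top 0 0 0
scene 161 411.5527950310559 226.55900621118013
```

{"method": "servo_tool", "body": {"increments": [[0.4,-2,0,20,0],[0.4,0,0,25,0],[0.4,0,0,20,0],[0.4,0,0,11,0],[0.4,0,0,0,0],[0,0,0,0,0],[0,0,0,0,0],[0,0,0,0,0],[0,0,0,0,0],[0,0,0,0,0]], "force": 30}}

```text
t: 28.65
tool_pos: [0.4776, 0.3202, 0.0455]
tool_rot: [1.103, 2.94, 0.001]
contact_force: [-0.4, -1.5, 6.7]
opening: 0.0115
grip_force: 34.9
```

{"method": "servo_tool", "body": {"increments": [[0,0,0,-10,0],[0,0,0,-25,0],[0,0,0,-40,0],[0,0,0,-40,0],[0,0,0,-40,0],[0,0,0,-40,-10],[0,0,0,-5,-10],[0,0,0,0,-10],[0,0,0,0,-10],[0,0,0,0,-10],[0,0,0,0,-4],[0,0,0,0,0]]}}

```text
t: 30.15
tool_pos: [0.4767, 0.32, 0.2443]
tool_rot: [0.351, -3.122, -0.0]
contact_force: [0.5, -0.1, 0.0]
opening: 0.0111
grip_force: 34.0
```

Run:
```python
from h import *
go((.6281,-.055,.21),103)
```

```text
t 30.15 tcp [0.4767 0.32   0.2443] az 102.8 q6 -1.33 open 0.0111 F [ 0.5 -0.1  0. ]
shift mm (before spin) [ -64.4 -399.3   34.2] spin -0.2
```

{"method": "servo_tool", "body": {"increments": [[0,-4,-22,0,0],[0,-6,-38,0,0],[0,-6,-38,0,0],[0,-6,-38,0,0],[0,-6,-38,0,0],[0,-6,-38,0,0],[0,-6,-38,0,0],[0,-6,-38,0,0],[0,-6,-38,10,0],[0,-6,-38,12,0],[0,-6,-36,12,0],[0,0,0,0,0]]}}

```text
t: 31.65
tool_pos: [0.628, -0.0577, 0.2085]
tool_rot: [0.345, -3.12, -0.001]
contact_force: [-0.5, 0.5, -1.2]
opening: 0.0112
grip_force: 34.0
```

Run:
```python
from h import *
d,s=go((.6281,-.055,.21),103)
s=np.mean([get_image('scene').astype(float) for _ in range(4)],0)
p=get_obs()['tool_pos'];print('tip pred',proj('scene',p-[0,0,.0395]))
u,v=200,150
A=cv2.resize(np.clip(s*1.5,0,255).astype(np.uint8)[v:v+100,u:u+80,::-1],None,fx=6,fy=6,interpolation=cv2.INTER_CUBIC)
cv2.imwrite('pics/h.png',A)
```

```text
t 31.65 tcp [ 0.628  -0.0577  0.2085] az 102.6 q6 -2.0 open 0.0112 F [-0.5  0.5 -1.2]
shift mm (before spin) [-0.7  2.6 -1.5] spin -0.4
tip pred [229.32255742 202.10237848]
```

View pics/h.png

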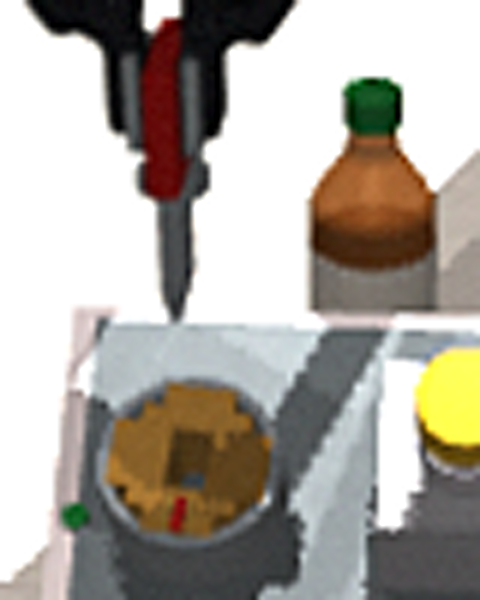

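Run:
```python
from h import *
R=Ro.from_rotvec(get_obs()['tool_rot']).as_matrix()
z=get_obs()['tool_pos'][2]-.0395
a=atz('scene',(228.9,202.9),z);b=atz('scene',(231.3,226),.111)
print(a,b,R.T@(b-a)*1000)
y=np.radians(15);X=np.array([np.cos(y),np.sin(y),0]);Y=np.array([-np.sin(y),np.cos(y),0]);d=.866*X-np.r_[0,0,.5]
for f in(0,.1,.2,.3): q=proj('scene',b+.023*(d*np.cos(f)-Y*np.sin(f)))-proj('scene',b);print(f,q*6)
```

```text
[ 0.6314729  -0.05462616  0.17149563] [ 0.62993186 -0.05216029  0.111     ] [ 1.00017549  2.74358802 60.49503652]
0 [-4.90737089 59.21203539]
0.1 [-11.30657445  58.69675516]
0.2 [-17.58986724  57.58948918]
0.3 [-23.69272593  55.90196255]
```

{"method": "servo_tool", "body": {"increments": [[0,1,3,20,0],[0,0,0,20,0],[0,0,0,12,0],[0,0,0,4,0],[0,0,0,0,0],[0,0,0,0,0]]}}

```text
t: 32.6
tool_pos: [0.6278, -0.0531, 0.1548]
tool_rot: [-0.352, 3.119, -0.001]
contact_force: [5.3, 0.3, 0.9]
opening: 0.0116
grip_force: 34.3
```

{"method": "servo_tool", "body": {"increments": [[0,-1.5,0,0,0],[0,-1,0,2,0],[0,0,0,0,0]]}}

```text
t: 32.98
tool_pos: [0.6289, -0.0524, 0.1517]
tool_rot: [0.352, -3.121, -0.001]
contact_force: [3.3, -0.7, 0.8]
opening: 0.0114
grip_force: 34.2
```

{"method": "servo_tool", "body": {"increments": [[0,-0.5,0,2,0],[0,0,0,2,0],[0,0,0,0,0]]}}

```text
t: 33.35
tool_pos: [0.6298, -0.0523, 0.1482]
tool_rot: [-0.352, 3.121, 0.0]
contact_force: [4.0, 1.2, -0.1]
opening: 0.0113
grip_force: 34.3
```

{"method": "servo_tool", "body": {"increments": [[0,-2,0,1.5,0],[0,-3,0,1.5,0],[0,-3,0,1.5,0],[0,0,0,0,0]], "force": 22}}

```text
t: 33.85
tool_pos: [0.6364, -0.0507, 0.1433]
tool_rot: [0.352, -3.118, -0.0]
contact_force: [-3.9, -0.5, 0.1]
opening: 0.0119
grip_force: 34.3
```

{"method": "servo_tool", "body": {"increments": [[0,-4,0,1,0],[0,-4,0,1,0],[0,-4,0,1.5,0],[0,-4,0,1.5,0],[0,0,0,0,0]]}}

```text
t: 34.48
tool_pos: [0.6535, -0.047, 0.1387]
tool_rot: [-0.352, 3.121, -0.0]
contact_force: [-2.4, -0.3, 3.2]
opening: 0.0116
grip_force: 35.3
```

{"method": "servo_tool", "body": {"increments": [[0,-4,0,1.7,0],[0,-4,0,2,0],[0,-4,0,2,0],[0,-1.5,0,1.5,0],[0,0,0,0,0]]}}

```text
t: 35.1
tool_pos: [0.6664, -0.044, 0.1314]
tool_rot: [-0.352, 3.122, 0.0]
contact_force: [-1.7, -1.4, 1.6]
opening: 0.0119
grip_force: 35.7
```

{"method": "servo_tool", "body": {"increments": [[0,2,0,3.5,0],[0,2,0,3.5,0],[0,0,0,0,0]]}}

```text
t: 35.48
tool_pos: [0.6615, -0.045, 0.1237]
tool_rot: [0.351, -3.12, -0.0]
contact_force: [-4.0, -0.7, 0.7]
opening: 0.0117
grip_force: 35.5
```

{"method": "servo_tool", "body": {"increments": [[0,2,0,3.5,0],[0,2,0,3.5,0],[0,2,0,3.5,0],[0,0,0,0,0]]}}

```text
t: 35.98
tool_pos: [0.6559, -0.0465, 0.1135]
tool_rot: [0.352, -3.121, 0.0]
contact_force: [-2.6, -1.3, 2.1]
opening: 0.0115
grip_force: 35.5
```

{"method": "servo_tool", "body": {"increments": [[0,2,0,3.5,0],[0,2,0,3.5,0],[0,1,0,1.75,0],[0,0,0,0,0]]}}

```text
t: 36.48
tool_pos: [0.6514, -0.0476, 0.1052]
tool_rot: [0.352, -3.122, 0.0]
contact_force: [-3.3, -1.7, 2.2]
opening: 0.0116
grip_force: 35.6
```

{"method": "servo_tool", "body": {"increments": [[0,1,0,1.75,0],[0,1,0,1.75,0],[0,1,0,1.75,0],[0,0,0,0,0]]}}

```text
t: 36.98
tool_pos: [0.6517, -0.0477, 0.1035]
tool_rot: [-0.351, 3.114, -0.001]
contact_force: [0.1, 0.5, 10.0]
opening: 0.0115
grip_force: 36.9
```

{"method": "servo_tool", "body": {"increments": [[0.2,0,0,0,0],[0.2,0,0,0,0],[0.2,0,0,0,7],[0.2,0,0,0,7],[0.2,0,0,0,7],[0.2,0,0,0,7],[0.2,0,0,0,7],[0.2,0,0,0,0]]}}

```text
t: 37.98
tool_pos: [0.6479, -0.0541, 0.0998]
tool_rot: [0.602, 3.083, -0.019]
contact_force: [-3.0, -14.5, 2.4]
opening: 0.0172
grip_force: 27.2
```

```bash
cat > m.py <<'E'
from h import *
# switch mark (pure red, on the cylinder top) direction -> angle
def mark():
    s=np.mean([get_image('scene').astype(float) for _ in range(2)],0)
    r=(s[:,:,0]>70)&(s[:,:,1]<.35*s[:,:,0])&(s[:,:,2]<.35*s[:,:,0])
    n,l,st,ce=cv2.connectedComponentsWithStats(r[180:270,190:290].astype(np.uint8))
    for k in range(1,n):
        if st[k,4]>=3: print('red',st[k]+[190,180,0,0,0],np.round(ce[k]+[190,180],1))
    y=np.radians(15);X=np.array([np.cos(y),np.sin(y),0]);Y=np.array([-np.sin(y),np.cos(y),0]);d=.866*X-np.r_[0,0,.5]
    b=np.array([.630,-.0525,.111])
    print('mark px by angle',[(f,np.round(proj('scene',b+.023*(d*np.cos(f)-Y*np.sin(f))),1).tolist()) for f in(.1,.5,.9,1.2,1.4)])
o=get_obs();print(o['contact_force'].round(1),o['wrist_torque'].round(2),o['opening'],o['tool_pos'])
mark()
E
python3 m.py
```

```text
[ -3.  -14.5   2.4] [-3.25  0.65  0.59] 0.017237848983438567 [ 0.6478733  -0.05406704  0.09984662]
red [216 209  11  18  64] [221.  218.2]
red [224 232   4   5   6] [225.7 233.8]
mark px by angle [(0.1, [229.3, 235.8]), (0.5, [225.3, 234.5]), (0.9, [222.3, 231.8]), (1.2, [220.9, 229.2]), (1.4, [220.5, 227.3])]
```

{"method": "servo_tool", "body": {"increments": [[0.27,0,0,0,0],[0.27,0,0,0,7],[0.27,0,0,0,7],[0.27,0,0,0,7],[0.27,0,0,0,0]]}}

```text
t: 38.7
tool_pos: [0.6475, -0.0526, 0.1006]
tool_rot: [1.154, 2.922, -0.016]
contact_force: [-6.0, -11.6, 5.1]
opening: 0.0233
grip_force: 26.4
```

```bash
python3 m.py
```

```text
[ -6.  -11.6   5.1] [-2.73  1.32  0.48] 0.023255233030074814 [ 0.64745591 -0.05262447  0.10062588]
red [213 211  12  12  45] [218.6 217.1]
red [221 231   4   3   6] [222.3 231.8]
mark px by angle [(0.1, [229.3, 235.8]), (0.5, [225.3, 234.5]), (0.9, [222.3, 231.8]), (1.2, [220.9, 229.2]), (1.4, [220.5, 227.3])]
```

{"method": "servo_tool", "body": {"increments": [[0.32,0,0,0,0],[0.32,0,0,0,7],[0.32,0,0,0,7],[0.32,0,0,0,7],[0.32,0,0,0,7],[0.32,0,0,0,0]]}}

```text
t: 39.55
tool_pos: [0.6469, -0.0505, 0.1014]
tool_rot: [-1.826, -2.555, 0.012]
contact_force: [-8.1, -8.0, 10.3]
opening: 0.0275
grip_force: 25.2
```

```bash
python3 m.py
```

```text
[-8.1 -8.  10.3] [-1.83  2.16  0.23] 0.027469757697813436 [ 0.6468901  -0.05054205  0.10136222]
red [213 211   7   5  27] [216.3 213.3]
red [219 227   5   2   7] [220.6 227.3]
mark px by angle [(0.1, [229.3, 235.8]), (0.5, [225.3, 234.5]), (0.9, [222.3, 231.8]), (1.2, [220.9, 229.2]), (1.4, [220.5, 227.3])]
```

{"method": "servo_tool", "body": {"increments": [[0.32,0,0,0,6],[0.32,0,0,0,6],[0.32,0,0,0,6],[0.32,0,0,0,0]]}}

```text
t: 40.15
tool_pos: [0.6466, -0.051, 0.1018]
tool_rot: [2.199, 2.242, -0.015]
contact_force: [-9.0, -9.2, 12.4]
opening: 0.0279
grip_force: 50.0
```

```bash
python3 m.py
```

```text
[-9.  -9.2 12.4] [-2.16  2.89  1.29] 0.027857470699660596 [ 0.64660765 -0.05099882  0.10180328]
red [219 227   2   2   3] [219.3 227.3]
mark px by angle [(0.1, [229.3, 235.8]), (0.5, [225.3, 234.5]), (0.9, [222.3, 231.8]), (1.2, [220.9, 229.2]), (1.4, [220.5, 227.3])]
```

{"method": "servo_tool", "body": {"increments": [[0.45,0,0,0,0],[0.75,0,0,0,0],[0.75,0,0,0,0],[0.75,0,0,0,0],[0.75,0,0,-10,0],[0.75,0,0,-20,0],[0.75,0,0,-40,0],[0.75,0,0,-40,0],[0.75,0,0,-30,0],[0.75,0,0,0,0]]}}

```text
t: 41.5
tool_pos: [0.6509, -0.0485, 0.2463]
tool_rot: [2.199, 2.233, 0.008]
contact_force: [-0.4, -0.6, 0.3]
opening: 0.0643
grip_force: 0.0
```

```bash
cat >> m.py <<'E'
y=np.radians(15);X=np.array([np.cos(y),np.sin(y),0]);Y=np.array([-np.sin(y),np.cos(y),0]);n=.5*X+np.r_[0,0,.866]
b=np.array([.630,-.0525,.111])
for f in(1.2,1.4,1.6):
    k=-Y*np.sin(f)+np.cos(f)*(.866*X-np.r_[0,0,.5])
    print('bow corner px (s=17,65; x=+-22)',f,[np.round(proj('scene',b+s*n+q*k),1).tolist() for s in(.017,.065) for q in(-.022,.022)])
E
python3 m.py
```

```text
[-0.4 -0.6  0.3] [-0.   -0.03  0.02] 0.06425216824983873 [ 0.65089256 -0.04846346  0.24632034]
red [214 216  20   7  88] [223.8 219.1]
mark px by angle [(0.1, [229.3, 235.8]), (0.5, [225.3, 234.5]), (0.9, [222.3, 231.8]), (1.2, [220.9, 229.2]), (1.4, [220.5, 227.3])]
bow corner px (s=17,65; x=+-22) 1.2 [[240.3, 219.7], [220.5, 225.9], [238.8, 210.1], [218.0, 216.5]]
bow corner px (s=17,65; x=+-22) 1.4 [[240.8, 221.5], [220.1, 224.1], [239.2, 212.0], [217.6, 214.6]]
bow corner px (s=17,65; x=+-22) 1.6 [[240.8, 223.4], [220.2, 222.2], [239.2, 213.9], [217.7, 212.7]]
```

Run:
```python
from h import *
for n,(u0,v0,w,h) in(('scene',(205,200,55,50)),('top',(275,138,50,40))):
    s=np.mean([get_image(n).astype(float) for _ in range(3)],0)
    print(n)
    for v in range(v0,v0+h):
        r=''
        for u in range(u0,u0+w):
            a,b,c=s[v,u]; m=max(a,b,c)
            r+='R' if a>40 and b<.45*a and c<.5*a else 'b' if a>50 and c<.55*a else '#' if m<40 else '+' if m<100 else '.'
        print(v,r)
```

```text
scene
200 ...............................................++++++++
201 ...............................................++++++++
202 .......................................................
203 ...........++++++......................................
204 ...........++++++...................+.++++++++++++.....
205 ...........+++++.......................++++++++++++++++
206 ...........+++++.........................++++++++++++++
207 ...........++++...........................+++++++++++++
208 ...........++++..............................++++++++++
209 ..........++++................................+++++++++
210 ..........+++...................................+++++++
211 ..........+++....................................++++++
212 ..........++.....................................++++++
213 ..........++...........++++++....................++++++
214 ..........+.........+++++++bbbb................++++++++
215 ...................+bbbbbbbbbbbb+..............++++++++
216 .................+++bbbbRRRRRbbbb+.............++++++++
217 ...............+++RRRRRRRRRRRRbbbbb+..........+++++++++
218 ..........
[... 3409 characters left out ...]
bbbb+++bbbbbbbbbbbbbbbbb++++++++++++++++
166 bbbbbbbbbbbbbbbbbbbbbbbbbbbbbbb+++++++++++++++++++
167 bbbbbbbbbbbbbbbbbbbbbbbbbbbbbb++++++++++++++++++++
168 bbbbbbbbbbbbbbbbbbbbbbbbbbbbbb++++++++++++++++++++
169 bbbbbbbbbbbbbbbbbbbbbbbbbbbbbbbbbbbb++++++++++++++
170 bbbbbbbbbbbbbbbbbbbbbbbbbbbbbbbbbbbbbbbbbb++++++++
171 bbbbbbbbbbbbbbbbbbbbbbbbbbbbbbbbbbbbbbbbbbbbbb++++
172 bbbbbbbbbbbbbbbbbbbbbbbbbbbbbbbbbbbbbbbbbbbbbbbbbb
173 bbbbbbbbbbbbbbbbbbbbbbbbbbbbbbbbbbbbbbbbbbbbbbbbbb
174 bbbbbbbbbbbbbbbbbbbbbbbbbbbbbbbbbbbbbbbbbbbbbbbbbb
175 bbbbbbbbbbbbbbbbbbbbbbbbbbbbbbbbbbbbbbbbbbbbbbbbbb
176 bbbbbbbbbbbbbbbbbbbbbbbbbbbbbbbbbbbbbbbbbbbbbbbbbb
177 bbbbbbbbbbbbbbbbbbbbbbbbbbbbbbbbbbbbbbbbbbbbbbbbbb
```

Run:
```python
from h import *
s=get_image('scene');hsv=cv2.cvtColor(s,cv2.COLOR_RGB2HSV)
for n,lo,hi in(('blue',(100,100,40),(130,255,255)),('yellow',(20,120,60),(34,255,255))):
    m=cv2.inRange(hsv,lo,hi);m[:190]=0;m[265:]=0;m[:,:262]=0;m[:,350:]=0
    k,l,st,ce=cv2.connectedComponentsWithStats(m);print(n,[(st[i],ce[i].round(1)) for i in range(1,k) if st[i,4]>60])
print(get_obs()['t']); print(finish_job())
```

```text
blue [(array([306, 210,  17,  19, 244], dtype=int32), array([313.8, 218.1]))]
yellow [(array([269, 209,  17,  18, 243], dtype=int32), array([277.2, 217. ]))]
41.95
the job is handed in; nothing more can be done
None
```

The job is handed in at 42 s: the blue-capped tube is down in the empty well, and the red key is in the switch, turned clockwise until it met firm resistance at about 1.4 rad and left there. I checked the end state by pixel measurements and forces, not by a viewed picture, and no verdict came back.

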